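# Unpack the spare capacitor

## Task

Open the carton right up: swing both long top flaps over and lay them well back outside it, then hook up the two short flaps underneath and lay them well back too, and leave all four that way. Then lift out the blue capacitor and set it down upright in the middle of the turntable tray, without dropping or tipping it and without shifting the other things on the bench.

Things in the scene. Friction and masses are not known exactly. Their poses are not given: they have to be found in the camera images.
- carton: brown corrugated carton, heavy, fixed to the bench, at any yaw; 130 mm along its x, 200 along its y, side walls 120 tall, walls and floor 4 thick; paper cushions inside, 54 tall, fill the last 22 mm at each end. Origin: centre of its underside, z up. Closed by four flaps, the tape already slit.
- long_flap_1 (a joint): 64 x 198 mm board flap, 4 mm thick. rad: 0 closed and level, 1.57 upright, 3.14 level outside, stop at 3.4; moves by about 0.5 N at its free edge, stays where left. Hinge along the carton's y at x = 65, z = 122 mm in its frame; free edge over the carton's middle when closed. Lies on both short flaps and cannot pass through them. Starts sprung up, the higher long flap.
- long_flap_2 (a joint): 64 x 198 mm board flap, 4 mm thick. rad: 0 closed and level, 1.57 upright, 3.14 level outside, stop at 3.4; moves by about 0.5 N at its free edge, stays where left. The same on the -x side, hinge at x = -65, z = 122 mm; it starts sprung up a little.
- short_flap_1 (a joint): 118 x 64 mm board flap, 4 mm thick. rad: 0 closed and level, 1.57 upright, 3.14 level outside, stop at 3.4; moves by about 0.5 N at its free edge, stays where left. Hinge along the carton's x at y = 99, z = 116 mm in its frame; lies level under the long flaps, free edge 35 mm from the carton's middle, so the short flaps leave a 70 mm gap between them, through which each is hooked from below.
- short_flap_2 (a joint): 118 x 64 mm board flap, 4 mm thick. rad: 0 closed and level, 1.57 upright, 3.14 level outside, stop at 3.4; moves by about 0.5 N at its free edge, stays where left. The same on the -y end, hinge at y = -99, z = 116 mm.
- long_flap_1_edge (a point): mid-point of the free edge of long_flap_1, mid-thickness (moves with the flap)
- long_flap_2_edge (a point): mid-point of the free edge of long_flap_2, mid-thickness (moves with the flap)
- short_flap_1_edge (a point): mid-point of the free edge of short_flap_1, mid-thickness (moves with the flap)
- short_flap_2_edge (a point): mid-point of the free edge of short_flap_2, mid-thickness (moves with the flap)
- capacitor: blue plastic motor-run capacitor, upright cylinder 44 mm in diameter and 81 mm tall with 6 mm terminals on top (87 mm in all), about 130 g, standing loose on the carton's floor (4 mm above the bench) near its middle. Origin: centre of its underside, z up.
- tray_centre (a point): centre of the floor of the small grey turntable tray, on the upper face, 26 mm above the bench; the floor is 160 mm across inside a rim 10 mm higher and 4 mm thick. The tray turns with light friction on its fixed base.
- pliers: bystander: needle-nose pliers, chrome jaws and red handles, 185 x 68 x 18 mm, lying along its x; origin under its centre
- coupling: bystander: aluminium jaw coupling for a fan shaft with an orange spider, 50 mm in diameter and 78 mm tall, on end; origin under its centre
- green_box: bystander: green plastic lidded box, closed, 106 x 166 x 78 mm; origin under its centre
- multimeter: bystander: yellow multimeter lying face up, 85 x 175 x 46 mm; origin under its centre
- spray_can: bystander: white and orange aerosol can with red cap, 52 mm in diameter and 188 mm tall; origin under its centre
- screwdriver: bystander: screwdriver lying along its x, 200 mm long; origin under it
- jar: bystander: amber glass jar with steel lid, 60 mm in diameter and 75 mm tall; origin under its centre
Mind the look-alikes: they are no part of the job. What is shaped like the part that bears tray_centre but green is not meant.

How it is judged:
By the outcome, as a careful person would: the job done as asked, in the order asked, and still so for the second after the job is handed in, with the robot touching nothing.
It also fails if it takes over 72 s, if anything falls off the work surface, if the arm or the gripper's body presses on something with over 40 N, if the wrist force passes 120 N, or if a joint passes its speed limit or range.

## Robot

A 6-joint arm with a two-finger parallel gripper is mounted at the origin on the work surface. World frame = base frame: x ahead of the robot, y to its left, z up, the work surface at z = 0. Lengths are in m, angles in degrees, forces in N, time in s.
With the tool pointing down it reaches from about 0.4 to 0.825 m from the base axis. Payload 7 kg.
Tool frame: the origin (TCP) lies midway between the tips of the shut fingers; the grasp point (between the pads) lies 19 mm behind it; z points along the fingers, y is the line along which they close (so a half turn about z gives the same grasp; the last joint's range is limited). The gripper opens to 88 mm and grips with 3 to 60 N. Pads are 19 mm wide; open, the fingers measure 130 mm over their backs; the gripper's body (78 mm by 193 mm) begins 47 mm behind the grasp point.
Start: joints at [83.256, 20.546, 0.682, 0, -70.136, -16.507], TCP at [0.266, 0.62, 0.227] pointing down, gripper open.
Joint ranges: [-176.03, 176.03], [-82.01, 121.73], [-58.28, 71.71], [-173.87, 95.51], [-174.79, -0.11], [-173.66, 173.66]. Speed limits (degrees/s): [136.94, 136.94, 172.46, 180, 180, 180].

## Interface

Orientations are given as [roll, pitch, yaw] about the fixed x, y, z axes, in that order (R = Rz(yaw) Ry(pitch) Rx(roll)).
In Python, from plant import r, eyes, workorder gives the robot as it stands.
- The arm moves only by the tool step_arm, never from a script. Its argument "plan" is a list of rows, each a list of 5 numbers: the shift along the tool's x, y, z each as a share of 25 cm, from -1 to 1, then the turn about the tool's z as a share of 60 degrees, from -1 to 1, then the finger opening in mm, from 0 to 87.6. In form: [[x, y, z, turn, jaw], ...]. A call has 1 to 12 rows; each row is the pose to reach, as a shift and turn from the pose commanded when the call began, along the tool's axes at that moment; what a row does not reach only later rows make up. A row lasts 1/12 s, in which the tool goes at most 41.7 mm and 7.16 degrees, less where a joint would pass 70% of its speed; a pose out of reach is approached as far as the arm can. A call with a number of a shift or a turn outside -1 to 1 is refused whole. A call with a gripper value outside its range is refused whole. The fingers move at their own pace and stop on an object; "newtons" is the grip in N (left out, the last holds). Time passes only in rows, so rows that repeat a pose let the fingers close. It gives the time, the measured TCP pose, the force, the opening and the grip force at its end, in the units of the state.
- r.get_state(): the state, without advancing time (a new reading comes with each control period).
- eyes.capture(name): name is "side" or "top"; returns the picture (400x640x3 uint8, red, green, blue); there is no depth.
- eyes.camera_model(name): a dict with "fov_y" (degrees; the focal length in pixels is half the picture's height over the tangent of half this angle, whatever the lens; pixels are square), "cx", "cy" (the principal point, pixels), "k1" (the pictures are not rectified: a ray, as slopes to the right and down, at radius r is drawn at 1 + k1 r^2 times it, then the intrinsics apply), "world_to_cam" (4x4, takes a point from world to camera coordinates). Camera axes: x right, y up, looking along -z (the intrinsics and any distortion apply to the point x, -y, -z); pixel columns grow to the right and rows downward; lengths in m; the calibration is good to about 2 mm. A picture is of the moment at which its call begins. camera_model takes no time and is no camera call.
- workorder.close_job(): hands the job in; it is judged then, once.
The state is a dict: "time_s": time; "joints": joint angles; "qd": joint speeds; "joint_torque": joint torques, N m; "tcp_pos": TCP position; "eef_rot": TCP orientation; "contact_force": force on the tool from outside, world axes, zero at the start; "moment": the same for the moment, N m; "gripper_width": finger opening in m; "gripper_force": force on a finger pad.
Only numpy, scipy, OpenCV 4.12 (cv2) and the standard library are available. Lean on these libraries where they do the work, as an engineer would, in place of code of your own. Each camera call takes 0.05 s, during which the arm holds its last target. There are 200 camera calls.

## Working session

There is one attempt and no reset: what is moved stays moved. The work goes in short steps, Python scripts to look and compute and a tool call to move; the robot and the scene stay as the last step left them, time stands still between calls to the robot, and variables do not carry over. Pictures are saved under pics/ and viewed, at most 10 in all, crops included, and the job is handed in when it is done.

Besides the shell and the picture viewer there is one more tool, called after "Call:" as a command line: name --pt "numbers of a row" for each row, then --argument value for the rest. step_arm: Moves the arm, as the interface text tells. Its arguments: {"type":"object","properties":{"plan":{"type":"array"},"newtons":{"type":"number"}},"required":["plan"]}

```bash
ls; mkdir -p pics; cat > h.py <<'E'
import numpy as np, cv2
from plant import r, eyes, workorder
def cam(n):
    m=eyes.camera_model(n); f=200/np.tan(np.radians(m["fov_y"])/2)
    return m,f,np.array(m["world_to_cam"])
def proj(n,P):
    m,f,T=cam(n); P=np.atleast_2d(P); c=P@T[:3,:3].T+T[:3,3]
    s=np.c_[c[:,0]/-c[:,2],-c[:,1]/-c[:,2]]; s=s*(1+m["k1"]*(s**2).sum(1,keepdims=True))
    return s*f+[m["cx"],m["cy"]]
def ray(n,uv):
    m,f,T=cam(n); d=(np.array(uv,float)-[m["cx"],m["cy"]])/f; s=d.copy()
    for _ in range(30): s=d/(1+m["k1"]*(s@s))
    R=T[:3,:3]; return -R.T@T[:3,3], R.T@np.array([s[0],-s[1],-1])
def at(n,uv,z):
    o,d=ray(n,uv); return o+d*(z-o[2])/d[2]
def snap(n,name,crop=None,k=1):
    im=eyes.capture(n)[:,:,::-1]
    if crop: a,b,c,d=crop; im=im[b:d,a:c]
    im=cv2.resize(im,None,fx=k,fy=k,interpolation=cv2.INTER_CUBIC); cv2.imwrite("pics/"+name,im)
E
python3 - <<'E'
from h import *
snap("top","t0.png",k=1.25); snap("side","s0.png",k=1.25)
for n in("top","side"):
    m,f,T=cam(n); print(n,f,m["k1"],(-T[:3,:3].T@T[:3,3]).round(3),(T[:3,:3].T@[0,0,-1]).round(2))
s=r.get_state(); print(s["tcp_pos"],s["eef_rot"],s["gripper_width"],s["time_s"])
E
```

```text
pics
top 461.63321814844704 0.03981919193417315 [0.291 0.024 1.456] [ 0.17  0.01 -0.99]
side 480.95992955287824 0.019332861465462304 [ 0.008 -1.05   0.858] [ 0.36  0.77 -0.53]
[0.26634074 0.6197417  0.22572701] [ 1.79915198e+02 -1.07346436e-02 -2.32586826e+01] 0.08754346904745525 0.1
```

View pics/t0.png

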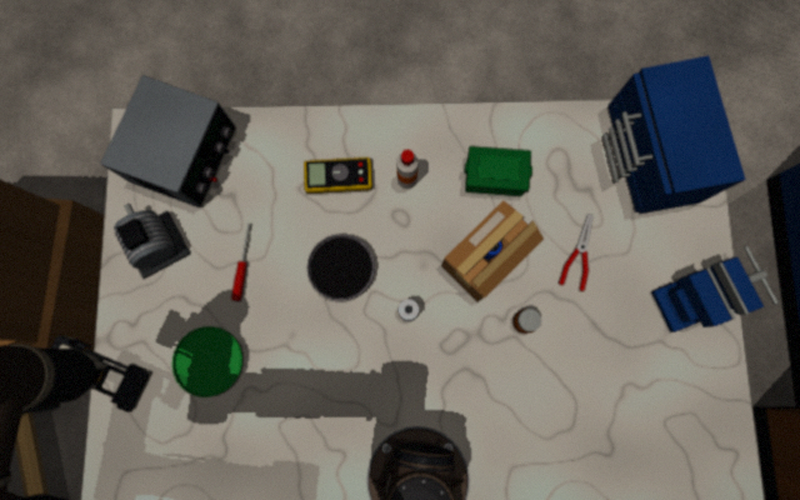

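View pics/s0.png

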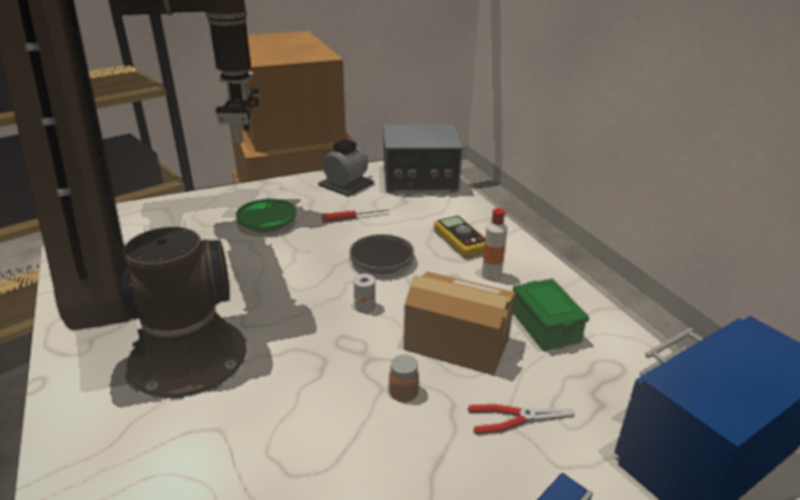

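The dark grey round tray is at (342,267) and its green look-alike at (208,360), both in t0; the grey one is meant. The carton is at (493,251), with the blue capacitor showing through its slit. I'll enlarge both.

```bash
python3 - <<'E'
from h import *
snap("top","t1.png",(236,150,446,262),3.8); snap("side","s1.png",(270,180,480,310),3.8)
E
```

```text
(no output)
```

View pics/t1.png

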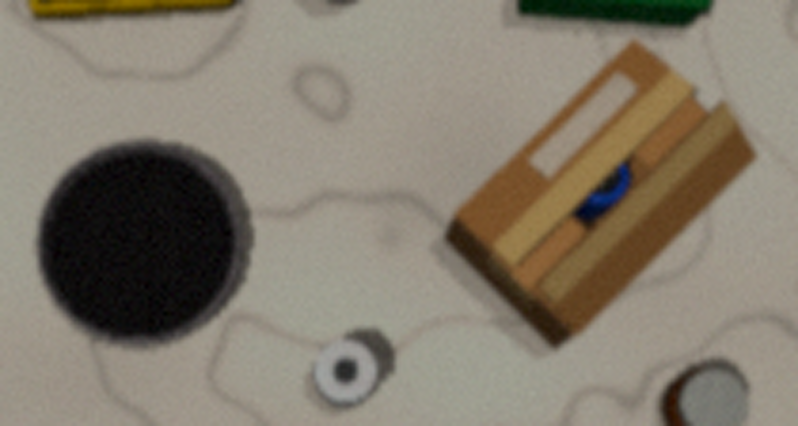

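View pics/s1.png

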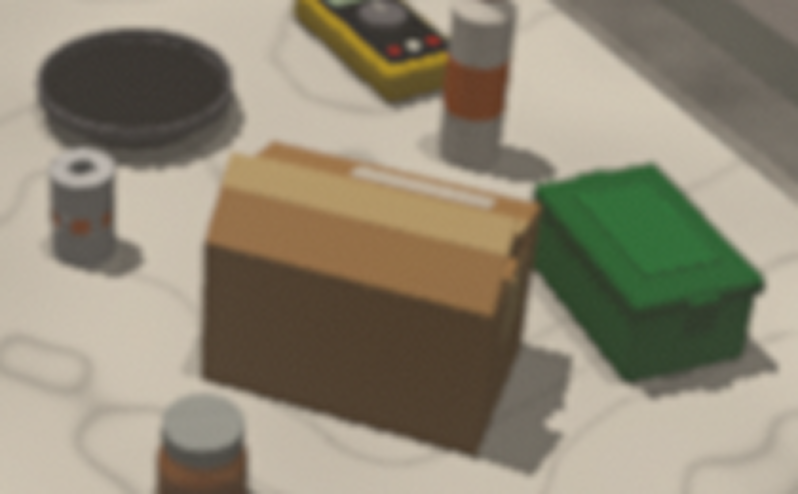

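```bash
cat > fit.py <<'E'
from h import *
from scipy.optimize import least_squares
def cpt(p,q):
    x,y,w=p[:3]; c,s=np.cos(w),np.sin(w); q=np.atleast_2d(q)
    return np.c_[x+c*q[:,0]-s*q[:,1],y+s*q[:,0]+c*q[:,1],q[:,2]]
def fl(k,a,yy): # long-flap free edge
    s=1 if k==1 else -1
    return [s*(.065-.064*np.cos(a)),yy,.122+.064*np.sin(a)]
def model(p):
    a1,a2=p[3:5]
    return [("side",[.065,-.1,0]),("side",[.065,.1,0]),("side",[.065,-.099,.122]),("side",[.065,.099,.122]),
     ("side",fl(1,a1,-.099)),("side",fl(1,a1,.099)),
     ("top",[.065,-.1,0]),("top",[-.065,-.1,0]),
     ("top",fl(1,a1,-.099)),("top",fl(1,a1,.099)),("top",fl(2,a2,-.099)),("top",fl(2,a2,.099)),
     ("top",[-.065,-.099,.122]),("top",[-.065,.099,.122])]
S=lambda u,v:(u/3.8+270,v/3.8+180); T=lambda u,v:(u/3.8+236,v/3.8+150)
obs=[S(203,378),S(475,455),S(207,242),S(493,315),S(235,155),S(523,238),T(556,348),T(447,238),T(537,288),T(722,104),T(515,265),T(695,92),T(455,218),T(632,40)]
if __name__=="__main__":
    def res(p): return np.ravel([proj(n,cpt(p,q))[0]-o for (n,q),o in zip(model(p),obs)])
    best=None
    for w in(-2.2,-2.5,-1.8,.8,-.8):
        s=least_squares(res,[.5,-.15,w,.8,.3],loss="soft_l1")
        if best is None or s.cost<best.cost: best=s
    p=best.x; print(p.round(4),np.degrees(p[2:]).round(1),best.cost); print(res(p).reshape(-1,2).round(1))
    # tray: rim ellipses -> centre
    o=at("top",T(140,243),.036); print("tray top",o.round(4))
    print("tray side",at("side",S(135,83),.036).round(4))
    print("rim proj",(proj("side",np.array([[o[0]+.084*np.cos(t),o[1]+.084*np.sin(t),.036] for t in np.arange(4)*np.pi/2]))-[270,180])*3.8,(proj("top",np.array([[o[0]+.084*np.cos(t),o[1]+.084*np.sin(t),.036] for t in np.arange(4)*np.pi/2]))-[236,150])*3.8)
    print("cap top",at("top",T(612,188),.085).round(3),"coupling",at("top",T(346,370),.078).round(3),"jar",at("top",T(712,395),.075).round(3),"can",at("top",(326,125),.188).round(3))
    print("corners",cpt(p,[[.065,.1,0],[.065,-.1,0],[-.065,.1,0],[-.065,-.1,0]]).round(3))
    print("greenbox",[at("top",(u/1.25,v/1.25),.078).round(3)[:2] for u,v in((468,147),(531,149),(531,188),(467,188))])
    print("pliers",[at("top",(u/1.25,v/1.25),.015).round(3)[:2] for u,v in((590,215),(584,290),(562,284))])
E
python3 fit.py
```

```text
Traceback (most recent call last):
  File "fit.py", line 22, in <module>
    s=least_squares(res,[.5,-.15,w,.8,.3],loss="soft_l1")
  File "fit.py", line 19, in res
    def res(p): return np.ravel([proj(n,cpt(p,q))[0]-o for (n,q),o in zip(model(p),obs)])
                                 ~~~~^^^^^^^^^^^^
  File "h.py", line 7, in proj
    m,f,T=cam(n); P=np.atleast_2d(P); c=P@T[:3,:3].T+T[:3,3]
          ~~~^^^
  File "h.py", line 4, in cam
    m=eyes.camera_model(n); f=200/np.tan(np.radians(m["fov_y"])/2)
ValueError: time passes only in moves, steps and waits
```

```bash
sed -i 's/^def cam(n):/import functools\n@functools.lru_cache(None)\ndef cam(n):/' h.py; python3 fit.py 2>&1 | tail -50
```

```text
[ 0.5347 -0.1895 -2.3794  0.7192  0.164 ] [-136.3   41.2    9.4] 11.033337741319308
[[-0.9  1.4]
 [ 0.4  1.8]
 [-0.8  0.7]
 [ 0.   1.1]
 [-0.9  0. ]
 [-1.2 -3.7]
 [-0.1  0. ]
 [-0.9 -0.1]
 [ 0.1 -1.9]
 [ 0.1 -1.8]
 [-0.1  1. ]
 [ 0.1 -0.6]
 [-0.1 -1.4]
 [ 0.4 -0.8]]
tray top [0.5066 0.1789 0.036 ]
tray side [0.5067 0.1712 0.036 ]
rim proj [[221.00667118  59.01540185]
 [ 95.57399196  32.65757183]
 [ 38.35716141  99.07547311]
 [170.47337047 128.59868806]] [[140.23130443 142.63448869]
 [ 37.62354184 244.64008404]
 [139.72056399 345.40845581]
 [242.4234596  241.36871207]]
cap top [ 0.537 -0.201  0.085] coupling [0.397 0.012 0.078] jar [ 0.374 -0.272  0.075] can [0.739 0.01  0.188]
corners [[ 0.557 -0.307  0.   ]
 [ 0.419 -0.162  0.   ]
 [ 0.651 -0.217  0.   ]
 [ 0.513 -0.072  0.   ]]
greenbox [array([ 0.799, -0.142]), array([ 0.79 , -0.298]), array([ 0.69 , -0.293]), array([ 0.693, -0.136])]
pliers [array([ 0.634, -0.452]), array([ 0.444, -0.424]), array([ 0.459, -0.371])]
```

The crops confirm it: the grey turntable tray is centred at (140,243) in t1 and is plainly grey in s1, not green. The carton's nearer flap, towards lower right, stands higher, so it is long_flap_1. The fit puts the carton at (0.535, -0.19), yaw -136.3°.

Call:
step_arm --pt "0.76 0.85 0 1 0" --pt "0.76 0.85 0 1 0" --pt "0.76 0.85 0 1 0" --pt "0.76 0.85 0 1 0" --pt "0.76 0.85 0 1 0" --pt "0.76 0.85 0 1 0" --pt "0.76 0.85 0 1 0" --pt "0.76 0.85 0 1 0" --pt "0.76 0.85 0 1 0"

```text
time_s: 0.95
tcp_pos: [0.3577, 0.3479, 0.2271]
eef_rot: [-180.0, 0.1, -83.8]
contact_force: [-0.4, 0.4, 0.1]
gripper_width: 0.0331
gripper_force: 0.0
```

```bash
cat > go.py <<'E'
import sys
from h import *
C=np.array([.5347,-.1895]); W=-136.3
def show():
    s=r.get_state(); p=np.array(s["tcp_pos"]); w=np.radians(s["eef_rot"][2]); a=np.radians(W)
    d=p[:2]-C; ca=[np.cos(a)*d[0]+np.sin(a)*d[1],-np.sin(a)*d[0]+np.cos(a)*d[1]]
    print("t",s["time_s"],"tcp",p.round(4),"rot",np.round(s["eef_rot"],1),"carton",np.round(ca,4),"F",np.round(s["contact_force"],1)); return p,s
def to(x,y,z,yaw=W):
    p,s=show(); w=np.radians(s["eef_rot"][2]); d=np.array([x,y,z])-p
    print("share",np.round([(np.cos(w)*d[0]+np.sin(w)*d[1])/.25,(np.sin(w)*d[0]-np.cos(w)*d[1])/.25,-d[2]/.25,((s["eef_rot"][2]-yaw+180)%360-180)/60],3))
def toc(x,y,z):
    a=np.radians(W); to(C[0]+np.cos(a)*x-np.sin(a)*y,C[1]+np.sin(a)*x+np.cos(a)*y,z)
if __name__=="__main__": toc(*map(float,sys.argv[1:4]))
E
python3 go.py -0.03 0 0.226
```

```text
t 0.95 tcp [0.3577 0.3479 0.2271] rot [-1.80e+02  1.00e-01 -8.38e+01] carton [-0.2433 -0.5109] F [-0.4  0.4  0.1]
share [ 2.14  -0.567  0.004  0.875]
```

Call:
step_arm --pt "1 -0.27 0 0.884 0" --pt "1 -0.27 0 0.884 0" --pt "1 -0.27 0 0.884 0" --pt "1 -0.27 0 0.884 0" --pt "1 -0.27 0 0.884 0" --pt "1 -0.27 0 0.884 0" --pt "1 -0.27 0 0.884 0" --pt "1 -0.27 0 0.884 0" --pt "1 -0.27 0 0.884 0"

```text
time_s: 1.7
tcp_pos: [0.4537, 0.1084, 0.2265]
eef_rot: [180.0, -0.0, -136.6]
contact_force: [0.3, 0.4, 0.6]
gripper_width: 0.0006
gripper_force: 0.0
```

```bash
python3 go.py -0.03 0 0.226
```

```text
t 1.7 tcp [0.4537 0.1084 0.2265] rot [ 180.    -0.  -136.6] carton [-0.1473 -0.2713] F [0.3 0.4 0.6]
share [ 0.464 -1.087  0.002 -0.005]
```

Call:
step_arm --pt "0.5 -1 0 0 0" --pt "0.5 -1 0 0 0" --pt "0.5 -1 0 0 0" --pt "0.5 -1 0 0 0" --pt "0.5 -1 0 0 0" --pt "0.5 -1 0 0 0" --pt "0.5 -1 0 0 0" --pt "0.5 -1 0.12 0 0"

```text
time_s: 2.37
tcp_pos: [0.5405, -0.1618, 0.2009]
eef_rot: [-179.6, 0.2, -136.2]
contact_force: [2.5, 0.8, -0.0]
gripper_width: 0.0006
gripper_force: 0.0
```

Call:
step_arm --pt "0 -0.09 0.1 0 0" --pt "0 -0.09 0.2 0 0" --pt "0 -0.09 0.2 0 0" --pt "0 -0.09 0.2 0 0" --pt "0.1 -0.09 0.2 0 0" --pt "0.2 -0.09 0.2 0 0" --pt "0.2 -0.09 0.2 0 0"

```text
time_s: 2.95
tcp_pos: [0.5151, -0.209, 0.1497]
eef_rot: [-179.8, 0.2, -136.2]
contact_force: [-0.4, 0.9, -0.2]
gripper_width: 0.0002
gripper_force: 0.0
```

```bash
python3 go.py 0.11 0 0.145; python3 -c "
from h import *
snap('side','s2.png',(270,120,480,310),3)"
```

```text
t 2.95 tcp [ 0.5151 -0.209   0.1497] rot [-179.8    0.2 -136.2] carton [0.0276 0.0006] F [-0.4  0.9 -0.2]
share [0.329 0.003 0.019 0.002]
```

View pics/s2.png

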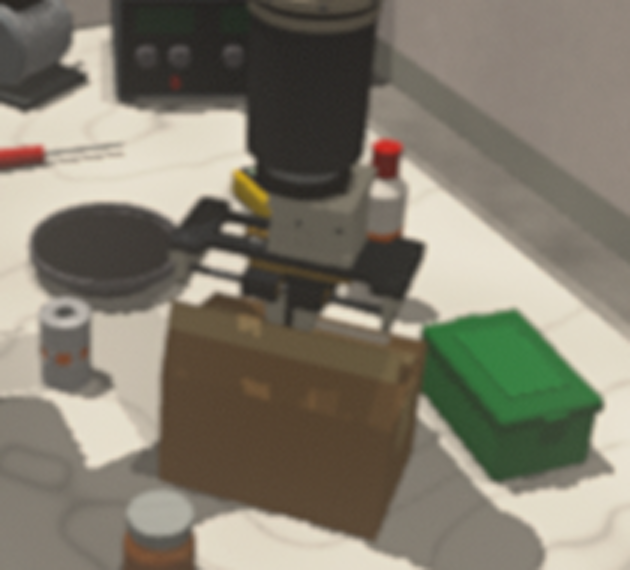

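The flap near the camera, at (290,340), is now nearly upright with the fingers behind it. I'll keep pushing it over and press it down.

Call:
step_arm --pt "0.07 0 0 0 0" --pt "0.14 0 0 0 0" --pt "0.21 0 0 0 0" --pt "0.28 0 0 0 0" --pt "0.34 0 0 0 0" --pt "0.36 0 0.04 0 0" --pt "0.36 0 0.08 0 0" --pt "0.36 0 0.13 0 0" --pt "0.36 0 0.13 0 0"

```text
time_s: 3.75
tcp_pos: [0.4504, -0.2703, 0.1123]
eef_rot: [180.0, -0.0, -136.3]
contact_force: [-0.1, 0.1, 0.6]
gripper_width: 0.0003
gripper_force: 0.1
```

Call:
step_arm --pt "0 0 -0.12 0 0" --pt "0 0 -0.28 0 0" --pt "-0.15 0 -0.28 0 0" --pt "-0.3 0 -0.28 0 0" --pt "-0.4 0 -0.2 0 0" --pt "-0.42 0 -0.12 0 0" --pt "-0.42 0 -0.12 0 0"

```text
time_s: 4.33
tcp_pos: [0.5253, -0.1957, 0.1401]
eef_rot: [179.7, -0.2, -136.2]
contact_force: [-1.1, -0.1, -0.6]
gripper_width: 0.0003
gripper_force: 0.0
```

```bash
python3 go.py 0.017 0 0.112; python3 -c "
from h import *
snap('top','t2.png',(336,150,446,250),5);snap('side','s3.png',(270,120,480,310),3)"
```

```text
t 4.3333 tcp [ 0.5253 -0.1957  0.1401] rot [ 179.7   -0.2 -136.2] carton [ 0.0111 -0.002 ] F [-1.1 -0.1 -0.6]
share [ 0.024 -0.008  0.112  0.002]
```

View pics/s3.png

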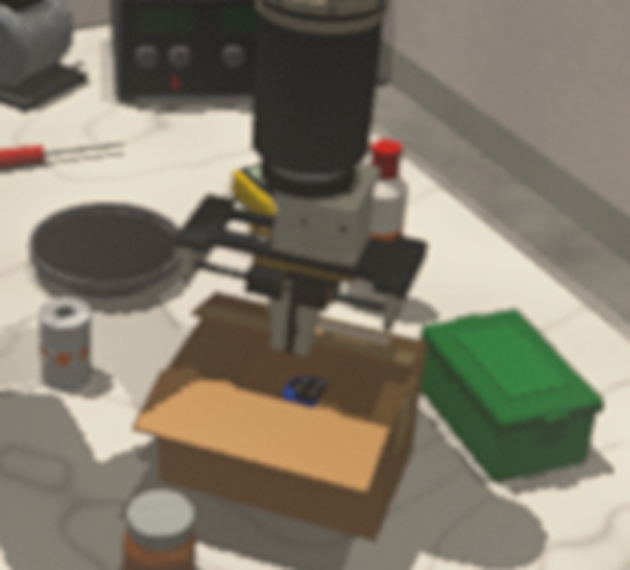

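The long flap nearest the camera now lies back, with its edge at (260,455), and the capacitor shows at (305,388). Next is the far long flap, hooked at its edge and lifted while pushing.

Call:
step_arm --pt "0.04 0 0.04 0 0" --pt "0.04 0 0.08 0 0" --pt "0.04 0 0.13 0 0" --pt "0.04 0 0.13 0 0" --pt "0 0 0.13 0 0" --pt "-0.03 0 0.13 0 0" --pt "-0.035 0 0.11 0 0" --pt "-0.045 0 0.08 0 0" --pt "-0.06 0 0.05 0 0" --pt "-0.08 0 0.02 0 0" --pt "-0.1 0 0 0 0" --pt "-0.13 0 0 0 0"

```text
time_s: 5.43
tcp_pos: [0.5506, -0.1754, 0.1461]
eef_rot: [-179.9, 0.1, -136.3]
contact_force: [-2.2, -1.4, 0.7]
gripper_width: 0.0006
gripper_force: 0.8
```

```bash
python3 go.py -0.12 0 0.14; python3 -c "
from h import *
snap('side','s4.png',(270,120,480,310),3)"
```

```text
t 5.4333 tcp [ 0.5506 -0.1754  0.1461] rot [-1.799e+02  1.000e-01 -1.363e+02] carton [-0.0213  0.0008] F [-2.2 -1.4  0.7]
share [-0.395  0.003  0.024  0.   ]
```

View pics/s4.png

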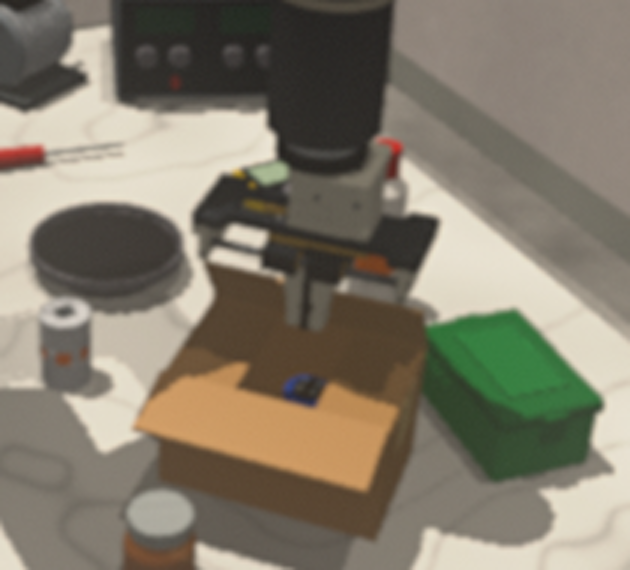

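The far flap has risen to about 45°, with its edge at (310,280). I'll push it over and press it down.

Call:
step_arm --pt "-0.07 0 0.02 0 0" --pt "-0.14 0 0.03 0 0" --pt "-0.21 0 0.03 0 0" --pt "-0.28 0 0.03 0 0" --pt "-0.35 0 0.03 0 0" --pt "-0.39 0 0.05 0 0" --pt "-0.39 0 0.1 0 0" --pt "-0.39 0 0.14 0 0" --pt "-0.39 0 0.14 0 0"

```text
time_s: 6.23
tcp_pos: [0.6226, -0.1068, 0.1118]
eef_rot: [-179.8, 0.2, -136.2]
contact_force: [-3.8, 5.8, 18.1]
gripper_width: 0.0005
gripper_force: 8.2
```

Call:
step_arm --pt "0 0 -0.12 0 0" --pt "0 0 -0.28 0 0" --pt "0.15 0 -0.28 0 0" --pt "0.3 0 -0.28 0 0" --pt "0.45 0 -0.2 0 0" --pt "0.47 0 -0.12 0 0" --pt "0.47 0 -0.12 0 0"

```text
time_s: 6.82
tcp_pos: [0.5313, -0.19, 0.1356]
eef_rot: [179.7, -0.2, -136.5]
contact_force: [-1.4, 0.3, -1.7]
gripper_width: 0.0002
gripper_force: 0.0
```

```bash
python3 go.py 0.0 0.0 0.102; python3 -c "
from h import *
t=eyes.capture('top')[150:250,336:446,::-1]; s=eyes.capture('side')[190:290,320:430,::-1]
f=lambda a:cv2.resize(a,None,fx=3.6,fy=3.6,interpolation=2); cv2.imwrite('pics/c5.png',np.hstack([f(t),f(s)]))"
```

```text
t 6.8167 tcp [ 0.5313 -0.19    0.1356] rot [ 179.7   -0.2 -136.5] carton [ 0.0028 -0.002 ] F [-1.4  0.3 -1.7]
share [-0.011 -0.008  0.134 -0.003]
```

View pics/c5.png

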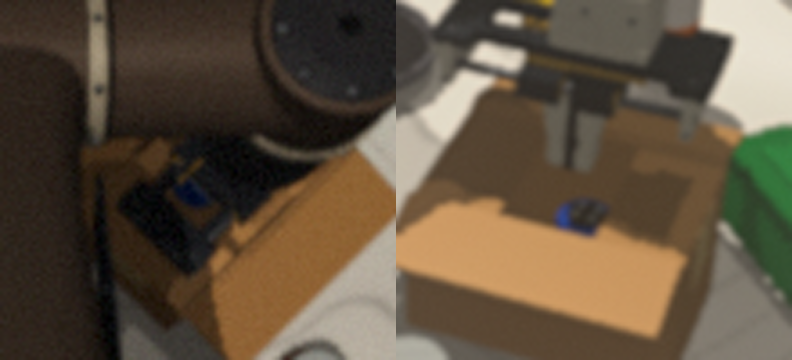

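Both long flaps lie back outside the carton, and the capacitor is at (583,212). Next I'll lower the shut fingers into the gap and touch the +y short flap's edge.

Call:
step_arm --pt "0 0 0.06 0 0" --pt "0 0 0.12 0 0" --pt "0 0 0.13 0 0" --pt "0 -0.04 0.13 0 0" --pt "0 -0.06 0.13 0 0" --pt "0 -0.07 0.13 0 0" --pt "0 -0.075 0.13 0 0" --pt "0 -0.08 0.13 0 0" --pt "0 -0.08 0.13 0 0"

```text
time_s: 7.67
tcp_pos: [0.5479, -0.2011, 0.1071]
eef_rot: [179.7, 0.0, -136.3]
contact_force: [-9.4, 17.9, 9.9]
gripper_width: 0.0008
gripper_force: 9.5
```

```bash
python3 go.py 0.0 0.02 0.13
```

```text
t 7.6667 tcp [ 0.5479 -0.2011  0.1071] rot [ 179.7    0.  -136.3] carton [-0.0015  0.0175] F [-9.4 17.9  9.9]
share [ 0.006 -0.01  -0.091 -0.   ]
```

Call:
step_arm --pt "0 0 -0.03 0 0" --pt "0 0 -0.06 0 0" --pt "0 -0.006 -0.09 0 0" --pt "0 -0.015 -0.12 0 0" --pt "0 -0.03 -0.14 0 0" --pt "0 -0.06 -0.14 0 0" --pt "0 -0.06 -0.14 0 0"

```text
time_s: 8.25
tcp_pos: [0.555, -0.2095, 0.1427]
eef_rot: [179.3, -0.0, -136.3]
contact_force: [-23.4, 38.0, 28.5]
gripper_width: 0.0006
gripper_force: 21.8
```

```bash
python3 go.py 0.0 0.02 0.13; python3 -c "
from h import *
snap('side','c6.png',(320,180,430,300),5)"
```

```text
t 8.25 tcp [ 0.555  -0.2095  0.1427] rot [ 179.3   -0.  -136.3] carton [-0.0009  0.0285] F [-23.4  38.   28.5]
share [ 0.004  0.034  0.051 -0.001]
```

View pics/c6.png

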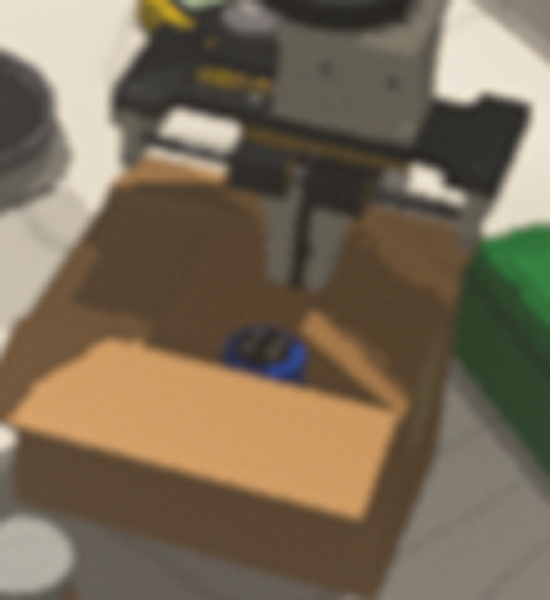

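The short flap at right is tilted up, its lit edge running (310,320)-(405,405). It is binding against the finger, so I'll lift first and then follow its arc.

Call:
step_arm --pt "0 0 -0.04 0 0" --pt "0 -0.02 -0.08 0 0" --pt "0 -0.06 -0.1 0 0" --pt "0 -0.1 -0.11 0 0" --pt "0 -0.14 -0.11 0 0" --pt "0 -0.18 -0.11 0 0" --pt "0 -0.18 -0.11 0 0"

```text
time_s: 8.88
tcp_pos: [0.5917, -0.2489, 0.1682]
eef_rot: [180.0, -0.0, -136.4]
contact_force: [-0.3, 0.2, 0.0]
gripper_width: 0.0005
gripper_force: 0.0
```

```bash
cat > chk.py <<'E'
from h import *; import sys
from fit import cpt
P=[.5347,-.1895,-2.3794]
im=eyes.capture("side").astype(int)
print("t",r.get_state()["time_s"])
# score edge contrast along predicted short-flap free edge & plot
o=im.astype(np.uint8)[:,:,::-1].copy(); o=cv2.resize(o[160:310,300:450],None,fx=4,fy=4,interpolation=2)
for sgn,col in((1,(0,255,0)),(-1,(255,0,255))):
    for a in(0,45,90,135,180):
        t=np.radians(a); e=[[s*.059,sgn*(.099-.064*np.cos(t)),.116+.064*np.sin(t)] for s in(-1,1)]
        q=((proj("side",cpt(P,e))-[300,160])*4).astype(int); cv2.line(o,tuple(map(int,q[0])),tuple(map(int,q[1])),col,1); cv2.putText(o,str(a),tuple(map(int,q[1])),0,.4,col)
cv2.imwrite("pics/"+sys.argv[1],o)
E
python3 go.py 0 0.12 0.12
```

```text
t 8.8833 tcp [ 0.5917 -0.2489  0.1682] rot [ 180.    -0.  -136.4] carton [-0.0002  0.0823] F [-0.3  0.2  0. ]
share [ 0.    -0.151  0.193 -0.001]
```

```bash
cat > ang.py <<'E'
from h import *; import sys
from fit import cpt
P=[.5347,-.1895,-2.3794]
im={n:cv2.GaussianBlur(eyes.capture(n),(3,3),0) for n in("side","top")}
for sgn in(1,-1):
  for a in range(0,196,15):
    t=np.radians(a); row=[]
    for n in("side","top"):
      for x in(-.045,0,.045):
        for k in (.85,):
          e=[[x,sgn*(.099-.064*k*np.cos(t)),.116+.064*k*np.sin(t)]]
          u=proj(n,cpt(P,e))[0].round().astype(int); row.append("%3d,%3d,%3d"%tuple(im[n][u[1],u[0]]))
    print(sgn,a," | ".join(row))
E
python3 ang.py
```

```text
1 0 105, 80, 53 |  96, 73, 49 |  89, 73, 66 |  37, 28, 21 |  22, 24, 27 | 104, 76, 50
1 15 122, 91, 60 | 138,103, 66 |  75, 62, 59 |  27, 25, 23 |  24, 24, 26 |  65, 58, 51
1 30 105, 86, 65 |  93, 71, 49 |  89, 69, 47 |  53, 48, 43 |  44, 40, 37 | 121,111, 98
1 45 101, 95, 83 | 119, 90, 59 | 139,103, 66 |  74, 52, 31 |  87, 58, 32 | 103, 70, 39
1 60  57, 52, 46 | 105, 87, 66 |  92, 71, 48 |  90, 59, 32 |  40, 34, 28 |  93, 61, 34
1 75 101, 96, 84 |  88, 83, 72 |  94, 72, 49 | 133,119,104 |  21, 21, 24 | 128,117,100
1 90 130,122,108 | 116, 93, 68 |  84, 66, 45 |  74, 69, 65 |  18, 17, 18 | 173,168,156
1 105 189,182,164 |  46, 60, 38 |  71, 66, 44 |  40, 45, 36 |  12, 14, 13 | 175,171,157
1 120  44, 71, 43 |  44, 67, 41 |  45, 66, 41 |   9, 11,  6 |  11, 12, 12 | 151,148,135
1 135  46, 78, 46 |  45, 70, 42 |  46, 66, 41 |  23, 18, 15 |  10, 12, 12 |  86, 85, 77
1 150  46, 79, 47 |  46, 67, 42 |  47, 66, 42 |  23, 20, 16 |  10, 11, 10 |  55, 54, 50
1 165  46, 76, 45 |  46, 61, 41 |  48, 67, 43 |  23, 20, 16 |  10, 11, 10 |  55, 54, 50
1 180  46, 73, 44 |  47, 67, 43 |  61, 73, 54 |  23,
[... 661 characters left out ...]
223,207 | 205,195,177 | 187,178,162 |  57, 45, 35 |  55, 42, 33 |  40, 31, 23
-1 105 230,224,206 | 127,121,109 | 230,223,205 |  55, 44, 34 |  56, 43, 34 |  51, 40, 31
-1 120 109,103, 95 | 103, 97, 89 | 208,198,182 |  55, 44, 34 |  57, 44, 33 |  54, 42, 33
-1 135  87, 82, 77 | 101, 95, 87 | 231,224,206 |  57, 45, 36 |  58, 43, 34 |  56, 42, 33
-1 150  82, 77, 72 | 109,104, 95 | 230,223,206 |  58, 44, 36 |  57, 45, 35 |  56, 44, 33
-1 165  95, 90, 82 | 207,197,180 | 206,196,179 |  57, 43, 34 |  59, 45, 35 |  56, 45, 35
-1 180 106,101, 92 | 232,225,208 | 207,196,179 |  58, 45, 36 |  57, 44, 34 |  58, 45, 36
-1 195 230,222,204 | 205,195,179 | 206,196,179 |  58, 45, 36 |  57, 44, 34 |  58, 45, 36
```

Flap 1 reads about 50° up and the finger slipped over its edge. I'll go back behind it, drop lower and push again.

Call:
step_arm --pt "0 0.15 0 0 0" --pt "0 0.25 0 0 0" --pt "0 0.25 0 0 0" --pt "0 0.25 0.06 0 0" --pt "0 0.25 0.12 0 0" --pt "0 0.2 0.12 0 0" --pt "0 0.15 0.12 0 0" --pt "0 0.1 0.1 0 0" --pt "0 0.05 0.09 0 0" --pt "0 0 0.09 0 0" --pt "0 -0.05 0.09 0 0"

```text
time_s: 9.9
tcp_pos: [0.5999, -0.2572, 0.147]
eef_rot: [180.0, -0.0, -136.3]
contact_force: [-1.8, 1.5, -0.9]
gripper_width: 0.0003
gripper_force: 0.5
```

```bash
python3 go.py 0 0.15 0.145; python3 ang.py | grep "^1 "
```

```text
t 9.9 tcp [ 0.5999 -0.2572  0.147 ] rot [ 180.    -0.  -136.3] carton [-0.0004  0.094 ] F [-1.8  1.5 -0.9]
share [ 0.002 -0.224  0.008  0.   ]
1 0  89, 68, 47 |  89, 69, 47 |  89, 73, 67 |  24, 22, 22 |  23, 25, 26 | 113, 83, 54
1 15  89, 69, 48 |  90, 69, 47 |  75, 62, 59 |  33, 32, 29 |  25, 25, 27 |  67, 59, 52
1 30 102, 79, 53 |  89, 69, 48 |  90, 69, 48 |  53, 48, 43 |  22, 25, 26 | 119,110, 98
1 45 106, 87, 65 |  89, 69, 47 |  89, 69, 47 |  69, 63, 54 |  50, 39, 31 | 127,115, 98
1 60  77, 72, 64 |  93, 74, 53 |  89, 69, 47 |  56, 38, 19 |  62, 44, 26 |  64, 43, 24
1 75  59, 55, 48 |  91, 86, 75 |  89, 69, 47 | 105, 72, 38 |  18, 19, 20 | 101, 68, 36
1 90  45, 42, 37 |  85, 81, 70 |  81, 63, 45 | 102, 68, 38 |  16, 18, 19 | 102, 68, 37
1 105  52, 46, 39 |  83, 69, 53 | 102, 77, 52 |  61, 42, 23 |  14, 16, 16 | 102, 69, 38
1 120  44, 71, 42 |  43, 68, 41 |  45, 65, 40 |  45, 32, 18 |  13, 12, 12 | 117, 87, 57
1 135  44, 78, 45 |  43, 70, 42 |  45, 66, 41 |  15, 16, 10 |  12, 12, 13 | 152,145,131
1 150  44, 78, 46 |  44, 66, 41 |  45, 66, 41 |  11, 10, 10 |  12, 13, 13 | 130,127,117
1 165  45, 76, 45 |  43, 60, 39 |  46, 67, 42 |  11, 10, 10 |  11, 14, 12 | 130,127,117
1 180  45, 73, 44 |  46, 67, 42 |  60, 73, 53 |  11, 10, 10 |  11, 12, 12 | 107,103, 94
1 195  45, 71, 43 |  47, 67, 43 | 116,110,100 |  16, 13,  9 |  12, 12, 14 | 145,128,105
```

Call:
step_arm --pt "0 -0.06 0 0 0" --pt "0 -0.12 0.02 0 0" --pt "0 -0.18 0.03 0 0" --pt "0 -0.2 0.06 0 0" --pt "0 -0.2 0.1 0 0" --pt "0 -0.2 0.135 0 0" --pt "0 -0.2 0.135 0 0" --pt "0 -0.2 0 0 0" --pt "0 -0.2 -0.15 0 0" --pt "0 0 -0.15 0 0" --pt "0 0.2 -0.15 0 0" --pt "0 0.37 -0.15 0 0"

```text
time_s: 11.0
tcp_pos: [0.5458, -0.2008, 0.1841]
eef_rot: [-180.0, 0.0, -136.3]
contact_force: [-0.3, 1.4, 0.6]
gripper_width: 0.0004
gripper_force: 0.0
```

```bash
python3 go.py 0 0.0 0.103; python3 ang.py | grep "^1 "
```

```text
t 11.0 tcp [ 0.5458 -0.2008  0.1841] rot [-180.     0.  -136.3] carton [-0.0002  0.0159] F [-0.3  1.4  0.6]
share [ 0.001  0.063  0.325 -0.001]
1 0  86, 67, 46 |  87, 67, 46 |  87, 71, 65 |  31, 24, 19 |  11, 12, 13 |  88, 64, 43
1 15  88, 68, 47 |  86, 67, 46 |  73, 65, 77 |  31, 24, 19 |  11, 11, 11 |  51, 46, 40
1 30 102, 78, 53 |  87, 67, 46 |  87, 67, 45 |  39, 30, 23 |   9,  9, 10 |  44, 41, 37
1 45 103, 79, 53 |  86, 67, 46 |  87, 68, 46 |  46, 35, 27 |  38, 33, 28 |  16, 14, 14
1 60 107, 86, 63 |  89, 70, 48 |  87, 67, 46 |  54, 41, 32 |  44, 38, 30 |   8,  8,  8
1 75 122,113,100 |  97, 75, 51 |  87, 68, 47 |  57, 44, 35 |  35, 29, 22 |  55, 50, 40
1 90 127,119,106 |  99, 76, 52 |  86, 67, 47 |  65, 52, 41 |  35, 26, 19 |  28, 22, 17
1 105 184,184,160 |  48, 61, 41 | 108, 84, 54 |  64, 52, 40 |  25, 18, 15 |  20, 17, 13
1 120  51,114, 59 |  50, 69, 43 | 108, 84, 55 |  45, 35, 29 |  71, 58, 47 |  21, 17, 13
1 135  53,126, 64 |  79, 86, 52 | 108, 85, 56 |  62, 50, 39 |  46, 43, 42 |  21, 16, 11
1 150  54,128, 65 | 109, 85, 57 | 109, 86, 57 |  55, 45, 38 |  42, 41, 41 |  29, 23, 17
1 165  53,121, 62 | 109, 86, 57 | 109, 86, 57 |  55, 45, 38 |  42, 41, 42 |  29, 23, 17
1 180  88, 98, 58 | 109, 86, 57 | 109, 85, 57 |  55, 45, 38 |  46, 43, 43 |  27, 21, 15
1 195 109, 86, 57 | 109, 86, 57 | 133,102, 66 |  64, 52, 40 |  53, 47, 43 |  23, 17, 13
```

Flap 1 now lies back at about 190°. Next is short flap 2.

Call:
step_arm --pt "0 0.04 0 0 0" --pt "0 0.04 0.15 0 0" --pt "0 0.04 0.28 0 0" --pt "0 0.04 0.32 0 0" --pt "0 0.04 0.32 0 0"

```text
time_s: 11.52
tcp_pos: [0.5384, -0.1945, 0.1014]
eef_rot: [179.8, -0.2, -136.3]
contact_force: [-0.9, 0.6, 0.6]
gripper_width: 0.0006
gripper_force: 0.0
```

```bash
python3 go.py 0 -0.017 0.104
```

```text
t 11.5167 tcp [ 0.5384 -0.1945  0.1014] rot [ 179.8   -0.2 -136.3] carton [0.0008 0.0062] F [-0.9  0.6  0.6]
share [-0.003  0.093 -0.011 -0.   ]
```

Call:
step_arm --pt "0 0.06 0 0 0" --pt "0 0.092 0 0 0" --pt "0 0.092 0 0 0" --pt "0 0.096 -0.035 0 0" --pt "0 0.102 -0.066 0 0" --pt "0 0.112 -0.1 0 0" --pt "0 0.128 -0.128 0 0" --pt "0 0.148 -0.155 0 0" --pt "0 0.17 -0.18 0 0" --pt "0 0.22 -0.2 0 0" --pt "0 0.27 -0.2 0 0" --pt "0 0.32 -0.2 0 0"

```text
time_s: 12.52
tcp_pos: [0.484, -0.136, 0.1541]
eef_rot: [180.0, 0.0, -136.3]
contact_force: [-0.6, -0.2, -1.1]
gripper_width: 0.0004
gripper_force: 0.0
```

```bash
python3 go.py 0 -0.094 0.146;  python3 ang.py | grep "^-1 "
```

```text
t 12.5167 tcp [ 0.484  -0.136   0.1541] rot [ 180.     0.  -136.3] carton [-0.0003 -0.0737] F [-0.6 -0.2 -1.1]
share [ 0.001  0.081  0.033 -0.   ]
-1 0 103, 79, 53 |  81, 63, 44 | 184,136, 85 |  59, 46, 36 |  37, 28, 22 |  51, 35, 22
-1 15  99, 76, 52 |  81, 63, 45 |  94, 72, 50 |  59, 46, 36 |  36, 28, 21 |  64, 45, 26
-1 30  99, 76, 52 |  81, 63, 45 |  82, 64, 46 |  59, 46, 36 |  37, 28, 22 |  51, 35, 22
-1 45 100, 77, 52 |  97, 83, 66 | 120, 91, 59 |  56, 42, 33 |  30, 23, 19 | 121, 85, 50
-1 60  91, 84, 74 |  81, 76, 66 |  81, 65, 48 |  54, 43, 33 |  19, 14, 13 | 121, 85, 51
-1 75  76, 72, 63 |  91, 86, 75 | 218,208,190 |  51, 40, 32 |  13, 12, 14 | 121, 85, 50
-1 90  69, 65, 58 | 183,174,158 | 204,194,177 |  46, 35, 28 |  28, 25, 21 | 149,106, 62
-1 105  76, 72, 65 | 116,110,100 | 220,210,192 |  39, 31, 25 |  44, 35, 21 |  48, 33, 16
-1 120  96, 91, 84 |  93, 88, 80 | 195,185,169 |  29, 24, 18 |  25, 17, 10 |  45, 37, 29
-1 135  76, 71, 68 |  91, 86, 78 | 220,211,192 |  47, 45, 41 |   5,  7,  8 |  62, 59, 53
-1 150  71, 67, 62 |  99, 94, 86 | 220,210,193 |  51, 49, 44 |   9, 11, 10 |  64, 61, 56
-1 165  85, 80, 73 | 193,183,167 | 192,183,167 |  48, 46, 41 |  13, 12, 12 |  69, 66, 60
-1 180  96, 91, 83 | 223,215,195 | 193,183,167 |  55, 52, 48 |  33, 31, 30 |  80, 76, 69
-1 195 219,208,191 | 223,214,196 | 193,183,167 |  55, 52, 48 |  33, 31, 30 |  80, 76, 69
```

Same slip at about 40°. I'll go back, drop lower and follow the arc.

Call:
step_arm --pt "0 0 -0.08 0 0" --pt "0 -0.16 -0.08 0 0" --pt "0 -0.24 -0.06 0 0" --pt "0 -0.24 0.06 0 0" --pt "0 -0.24 0.12 0 0" --pt "0 -0.2 0.12 0 0" --pt "0 -0.165 0.11 0 0" --pt "0 -0.135 0.08 0 0" --pt "0 -0.1 0.055 0 0" --pt "0 -0.05 0.035 0 0" --pt "0 0.01 0.03 0 0" --pt "0 0.07 0.03 0 0"

```text
time_s: 13.62
tcp_pos: [0.473, -0.1232, 0.1487]
eef_rot: [-179.9, 0.2, -136.3]
contact_force: [-0.3, -0.0, 0.3]
gripper_width: 0.0001
gripper_force: 0.0
```

```bash
python3 go.py 0 -0.15 0.114;  python3 ang.py | grep "^-1 "
```

```text
t 13.6167 tcp [ 0.473  -0.1232  0.1487] rot [-179.9    0.2 -136.3] carton [-0.0012 -0.0906] F [-0.3 -0.   0.3]
share [0.005 0.238 0.139 0.   ]
-1 0 102, 77, 52 |  80, 63, 44 | 183,135, 84 |  69, 56, 44 |  29, 22, 16 |  49, 44, 34
-1 15  99, 76, 51 |  81, 63, 45 |  99, 75, 51 |  69, 56, 44 |  36, 28, 22 |  51, 45, 34
-1 30  99, 76, 51 |  89, 69, 48 |  81, 64, 45 |  69, 56, 44 |  29, 22, 16 |  49, 44, 34
-1 45  99, 76, 52 |  99, 76, 52 |  81, 64, 46 |  71, 57, 45 |  37, 30, 23 |  74, 65, 51
-1 60 156,141,122 |  91, 79, 63 |  84, 67, 49 |  66, 52, 42 |  44, 34, 26 |  36, 29, 21
-1 75  88, 83, 74 |  85, 79, 69 | 218,207,189 |  59, 47, 37 |  37, 28, 22 | 102, 71, 41
-1 90  49, 44, 40 |  83, 78, 68 | 204,194,176 |  55, 42, 33 |  27, 22, 16 | 148,105, 61
-1 105  50, 46, 41 | 108,103, 92 | 220,209,191 |  51, 40, 31 |  21, 20, 21 |  54, 37, 20
-1 120  84, 79, 70 |  93, 88, 80 | 194,184,169 |  49, 38, 30 |  45, 38, 31 |  46, 39, 31
-1 135  78, 73, 69 |  90, 85, 78 | 220,211,191 |  43, 34, 27 |  57, 53, 49 |  67, 63, 58
-1 150  71, 66, 62 |  99, 94, 86 | 223,214,196 |  37, 29, 23 |  27, 26, 24 |  85, 80, 74
-1 165  85, 80, 73 | 193,183,167 | 222,214,195 |  29, 23, 17 |   7,  8,  8 |  71, 68, 61
-1 180  96, 91, 82 | 222,214,195 | 194,183,168 |  26, 19, 14 |   5,  6,  7 |  67, 65, 58
-1 195 218,208,190 | 223,214,196 | 192,182,166 |  26, 19, 14 |   5,  6,  7 |  67, 65, 58
```

I'll lift clear before taking the last picture.

Call:
step_arm --pt "0 0 -0.16 0 0" --pt "0 0 -0.32 0 0" --pt "0 -0.1 -0.4 0 0" --pt "0 -0.26 -0.4 0 0" --pt "0 -0.36 -0.4 0 0" --pt "0 -0.36 -0.4 0 0"

```text
time_s: 14.22
tcp_pos: [0.538, -0.1915, 0.2476]
eef_rot: [-179.9, 0.1, -136.3]
contact_force: [0.5, 0.2, -0.2]
gripper_width: 0.0005
gripper_force: 0.0
```

```bash
python3 go.py 0 -0.015 0.12; python3 -c "
from h import *
t=eyes.capture('top')[140:250,336:446,::-1]; s=eyes.capture('side')[190:300,320:430,::-1]
f=lambda a:cv2.resize(a,None,fx=3.6,fy=3.6,interpolation=2); cv2.imwrite('pics/c7.png',np.hstack([f(t),f(s)]))"
```

```text
t 14.2167 tcp [ 0.538  -0.1915  0.2476] rot [-1.799e+02  1.000e-01 -1.363e+02] carton [-0.001   0.0037] F [ 0.5  0.2 -0.2]
share [ 0.004  0.075  0.51  -0.001]
```

View pics/c7.png

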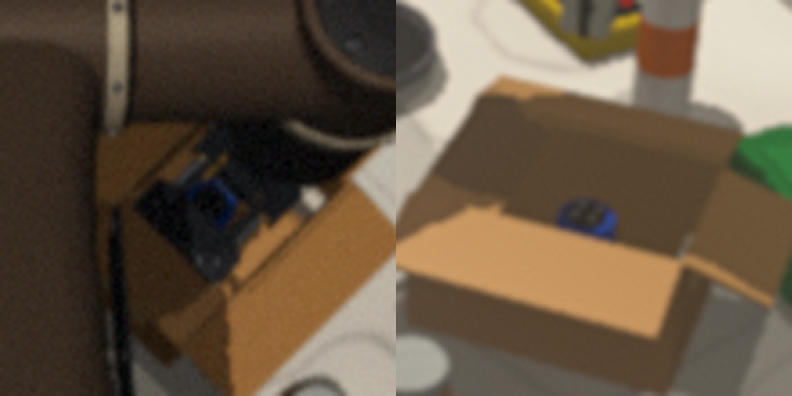

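The side picture shows both long flaps open and short_flap_1 laid back at (745,240). The capacitor stands at (587,218). Short_flap_2, along the left edge from (505,90) to (400,215), is unclear, so I'll check it numerically.

```bash
python3 - <<'E'
from h import *
from fit import cpt
P=[.5347,-.1895,-2.3794]
im=eyes.capture("side"); g=im.mean(2).astype(int)
print("cols",list(range(306,372,3)))
for v in range(204,262,2): print(v,''.join("%4d"%g[v,u] for u in range(306,372,3)))
for a in(0,20,30,45,60,90,120,180):
    t=np.radians(a); print(a,proj("side",cpt(P,[[x,-(.099-.064*np.cos(t)),.116+.064*np.sin(t)] for x in(-.059,.059)])).round(0).tolist())
print("hinge",proj("side",cpt(P,[[x,-.099,.116] for x in(-.059,.059)])).round(0).tolist())
E
```

```text
cols [306, 309, 312, 315, 318, 321, 324, 327, 330, 333, 336, 339, 342, 345, 348, 351, 354, 357, 360, 363, 366, 369]
204   61  61  60  61  61  60  58  62 100 207 211 211 211 210 199 200 208 209 209 209 190 105
206   63  61  60  60  60  60  59  78  90 184 211 211 210 210 209 200 195 198 203 204 207 173
208   60  61  59  59  59  59  74  79 100 165 210 209 211 210 211 211 207 200 193 192 194 198
210   58  60  59  58  59  70  73  72 105 137 211 209 211 212 199 201 210 211 209 205 201 203
212   60  63  65  69  75  68  71  87 113 142 211 209 211 206 149 140 162 184 203 211 212 213
214   74  74  73  70  67  75  88  97 118 170 211 211 207 151 125 132 132 133 145 166 184 202
216   69  67  65  66  77  91  93 114 130 200 210 212 152  86  88 101 112 105 101 101  91 105
218   64  68  71  86  90  89 109 124 171 212 211 209  94  69  66  67  79  80  79  80  79  78
220   89  94  92  93  92  90 127 185 210 210 211 193  69  69  70  69  72  78  79  80  81  79
222   92  93  91  93  95 140 174 207 211 210 211 143  66  69  68  68  69  75  74  74  78  78
224  120 135 124 160 162 179 177 195 209 212 203  84  
[... 1340 characters left out ...]

254  210 207 200 179 121  83  99 143 152 151 150 150 148 149 148 148 148 147 147 139 122  95
256  214 214 210 182  92 107 143 152 152 150 151 150 151 150 149 148 148 148 148 149 147 145
258  214 214 215 177 111 149 152 152 151 150 151 150 150 150 148 148 148 148 149 148 146 148
260  214 213 215 157 144 153 153 152 151 151 151 151 150 150 150 149 148 149 148 147 147 147
0 [[363.0, 226.0], [348.0, 251.0]]
20 [[362.0, 219.0], [347.0, 244.0]]
30 [[360.0, 216.0], [345.0, 240.0]]
45 [[357.0, 211.0], [342.0, 235.0]]
60 [[353.0, 207.0], [337.0, 230.0]]
90 [[341.0, 201.0], [325.0, 224.0]]
120 [[330.0, 201.0], [313.0, 224.0]]
180 [[319.0, 216.0], [302.0, 239.0]]
hinge [[341.0, 221.0], [325.0, 245.0]]
```

Short flap 2 is still level: its lit corner at (348,248) is where 0° predicts. I'll redo it by touch.

Call:
step_arm --pt "0 0.02 0.15 0 0" --pt "0 0.02 0.3 0 0" --pt "0 0.02 0.45 0 0" --pt "0 0.02 0.57 0 0" --pt "0 0.02 0.57 0 0" --pt "0 0.06 0.57 0 0" --pt "0 0.08 0.57 0 0" --pt "0 0.09 0.57 0 0" --pt "0 0.09 0.57 0 0"

```text
time_s: 15.12
tcp_pos: [0.5215, -0.1733, 0.1075]
eef_rot: [-179.7, 0.2, -136.2]
contact_force: [1.6, -5.7, -0.1]
gripper_width: 0.0003
gripper_force: 2.3
```

```bash
python3 go.py 0 -0.017 0.106
```

```text
t 15.1167 tcp [ 0.5215 -0.1733  0.1075] rot [-179.7    0.2 -136.2] carton [-0.0016 -0.0208] F [ 1.6 -5.7 -0.1]
share [ 0.007 -0.015  0.006  0.002]
```

Call:
step_arm --pt "0 0.015 0 0 0" --pt "0 0.018 0 0 0" --pt "0 0.019 -0.035 0 0" --pt "0 0.027 -0.066 0 0" --pt "0 0.037 -0.1 0 0" --pt "0 0.055 -0.13 0 0" --pt "0 0.075 -0.15 0 0" --pt "0 0.1 -0.17 0 0" --pt "0 0.1 -0.17 0 0"

```text
time_s: 15.87
tcp_pos: [0.5044, -0.1547, 0.1512]
eef_rot: [-179.6, 0.3, -136.2]
contact_force: [1.2, -1.5, 1.2]
gripper_width: 0.0002
gripper_force: 0.8
```

```bash
cat > sil.py <<'E'
from h import *
im=eyes.capture("side").astype(int)
for v in range(196,252,4): print(v,' '.join("%d,%d,%d"%tuple(im[v,u]) for u in range(300,366,6)))
E
python3 go.py 0 -0.094 0.14; python3 sil.py
```

```text
t 15.8667 tcp [ 0.5044 -0.1547  0.1512] rot [-179.6    0.3 -136.2] carton [-0.0021 -0.046 ] F [ 1.2 -1.5  1.2]
share [0.008 0.192 0.045 0.001]
196 62,58,54 63,59,54 67,62,57 97,91,80 84,79,70 197,188,172 216,205,188 71,61,42 52,47,42 58,53,48 83,78,70
200 64,60,56 63,59,55 61,56,52 96,91,80 60,57,53 97,94,90 137,132,121 56,53,49 67,58,44 73,61,41 73,60,41
204 65,61,57 63,60,54 63,58,54 81,76,68 59,54,50 102,96,91 101,95,87 49,45,41 63,56,46 47,43,39 47,42,39
208 64,59,53 64,59,54 61,57,51 60,55,50 73,69,65 104,98,90 197,188,171 110,105,95 71,66,56 49,45,41 46,42,38
212 68,64,59 62,58,54 72,67,62 83,79,75 73,69,64 119,113,103 222,212,194 225,215,198 97,92,80 76,71,64 57,53,48
216 69,66,61 71,67,64 67,63,59 79,74,69 97,91,83 138,130,119 221,212,194 165,152,134 98,93,81 92,87,76 91,82,69
220 98,93,85 92,88,81 97,92,84 101,96,88 134,127,116 223,212,194 222,213,194 89,70,51 96,91,79 76,70,61 94,79,63
224 158,150,140 126,120,109 155,147,135 205,194,178 218,207,189 221,212,194 196,184,167 99,75,51 97,92,81 93,87,75 88,73,54
228 154,147,134 194,185,169 193,184,167 224,217,197 222,214,195 205,195,178 90,74,57 97,75,53 86,68,49 87,74,59 85,66,45
232 152,145,133 195,185,169 194,184,169 196,186,171 223,214,196 215,204,186 113,86,58 86,67,48 86,67,47 86,66,47 86,67,46
236 155,146,134 196,186,170 195,185,169 193,183,168 224,215,197 120,100,79 80,64,47 86,67,48 86,66,47 86,66,45 85,66,45
240 151,144,132 196,186,170 195,185,169 193,184,168 195,185,168 83,66,47 80,63,46 90,80,67 86,68,47 85,67,46 85,66,45
244 92,87,81 164,155,142 195,185,169 193,184,168 185,143,99 127,96,65 80,64,47 95,87,77 86,67,47 86,67,47 87,68,47
248 96,91,83 107,102,93 194,184,168 193,185,168 199,150,96 201,151,98 199,149,96 174,133,90 105,79,52 84,64,44 87,67,46
```

Call:
step_arm --pt "0 0.04 0 0 0" --pt "0 0.08 0 0 0" --pt "0 0.12 0.01 0 0" --pt "0 0.16 0.02 0 0" --pt "0 0.2 0.02 0 0" --pt "0 0.22 0.02 0 0"

```text
time_s: 16.42
tcp_pos: [0.4628, -0.1143, 0.1411]
eef_rot: [179.9, -0.1, -136.3]
contact_force: [0.5, -1.7, -0.8]
gripper_width: -0.0001
gripper_force: 0.4
```

```bash
python3 go.py 0 -0.15 0.114; python3 sil.py
```

```text
t 16.4167 tcp [ 0.4628 -0.1143  0.1411] rot [ 1.799e+02 -1.000e-01 -1.363e+02] carton [ 0.    -0.104] F [ 0.5 -1.7 -0.8]
share [-0.     0.184  0.108  0.001]
196 74,70,64 59,54,51 56,51,47 80,66,44 72,61,40 52,47,40 54,50,45 75,71,61 83,78,69 49,46,43 49,45,41
200 70,65,58 60,56,52 88,85,82 57,55,53 56,53,50 52,47,40 70,58,40 72,60,41 50,44,37 46,42,38 51,46,43
204 60,56,50 59,55,49 57,52,48 49,44,41 51,47,42 47,44,40 47,44,40 55,48,38 208,196,179 114,108,98 47,43,38
208 61,56,51 59,55,50 58,54,50 55,52,46 67,63,55 47,43,39 46,41,37 78,73,64 84,80,74 154,146,133 93,88,77
212 69,64,60 62,57,53 67,62,58 82,75,70 95,89,78 56,52,45 88,83,73 224,212,194 127,109,89 95,76,57 90,85,74
216 66,62,59 69,64,61 63,59,56 81,65,48 92,83,70 54,50,43 93,87,76 165,150,133 99,74,50 99,77,51 86,80,68
220 95,90,82 90,86,78 101,90,76 84,65,48 93,80,65 49,45,38 91,86,74 84,66,45 92,71,49 96,75,51 98,75,50
224 174,166,154 155,147,133 123,95,67 97,75,52 99,83,63 56,52,46 88,80,69 82,64,45 84,66,45 83,64,44 88,67,47
228 178,169,156 223,214,196 184,173,156 119,91,62 88,68,48 79,62,44 79,63,46 83,64,45 83,65,44 84,65,45 83,63,44
232 163,155,142 224,217,197 224,216,198 122,91,61 83,65,48 81,63,45 78,62,44 83,65,45 86,66,46 84,65,45 85,65,45
236 151,143,130 216,205,187 223,215,196 173,160,144 112,86,56 80,63,45 78,61,44 83,63,43 84,66,45 85,65,44 84,65,43
240 149,142,131 192,182,166 223,215,196 223,213,195 122,91,60 78,62,44 76,60,41 110,99,86 85,65,44 86,66,44 84,64,44
244 89,84,78 162,154,140 194,185,168 223,216,196 189,144,97 125,95,62 77,61,43 116,107,95 84,65,44 85,65,44 85,66,44
248 95,90,83 106,99,90 176,166,152 135,129,117 198,149,97 198,148,95 197,147,94 174,131,89 103,78,51 83,64,43 85,65,44
```

Short flap 2 is now about 120° open; its silhouette reaches column 312. I'll lay it down.

Call:
step_arm --pt "0 0.06 0 0 0" --pt "0 0.12 0.01 0 0" --pt "0 0.16 0.03 0 0" --pt "0 0.17 0.07 0 0" --pt "0 0.17 0.115 0 0" --pt "0 0.17 0.12 0 0" --pt "0 0.17 0.12 0 0" --pt "0 0.17 -0.05 0 0" --pt "0 0.17 -0.2 0 0" --pt "0 0 -0.4 0 87" --pt "0 -0.2 -0.5 0 87" --pt "0 -0.42 -0.5 0 87"

```text
time_s: 17.47
tcp_pos: [0.5079, -0.1592, 0.2615]
eef_rot: [-179.7, 0.3, -136.1]
contact_force: [2.1, 2.1, 0.7]
gripper_width: 0.0151
gripper_force: 0.0
```

```bash
cat > cap.py <<'E'
from h import *
for n in("side","top"):
    im=eyes.capture(n); b=im.astype(int); m=((b[:,:,2]>b[:,:,0]+20)&(b[:,:,2]>b[:,:,1]+15)).astype(np.uint8)
    k,l,st,ce=cv2.connectedComponentsWithStats(m)
    for i in range(1,k):
        if st[i,4]>8 and 320<ce[i,0]<430: print(n,st[i],ce[i].round(1),at(n,ce[i],.085).round(4))
E
python3 go.py 0 0 0.25; python3 ang.py | grep "^-1 1"; python3 cap.py
```

```text
t 17.4667 tcp [ 0.5079 -0.1592  0.2615] rot [-179.7    0.3 -136.1] carton [-0.0015 -0.0404] F [2.1 2.1 0.7]
share [ 0.006 -0.162  0.046  0.003]
-1 15  87, 68, 49 |  86, 67, 48 |  95, 83, 68 |  72, 51, 33 |  48, 33, 18 | 159,112, 64
-1 105 219,209,191 | 117,111,101 |  97, 77, 55 |  53, 37, 22 |  51, 37, 21 |  76, 53, 32
-1 120 100, 94, 87 |  95, 89, 82 | 149,117, 83 |  49, 35, 20 |  51, 36, 20 |  77, 53, 31
-1 135  78, 73, 70 |  94, 88, 79 | 193,181,161 |  52, 37, 23 |  52, 35, 20 |  77, 54, 31
-1 150  74, 69, 64 | 109, 97, 84 | 182,172,156 |  30, 22, 17 |  52, 36, 21 |  75, 52, 29
-1 165  86, 82, 75 | 171,152,130 | 164,154,138 |  29, 23, 17 |  41, 30, 20 |  75, 52, 30
-1 180 126,103, 78 | 110, 96, 79 | 113, 97, 81 |  32, 25, 19 |  25, 22, 17 |  75, 52, 30
-1 195 107, 84, 58 |  82, 67, 51 | 102, 80, 57 |  32, 25, 19 |  25, 22, 17 |  75, 52, 30
side [374 249   7   7  26] [377.7 252.6] [ 0.5551 -0.2058  0.085 ]
```

```bash
python3 - <<'E'
from h import *
im=cv2.imread("pics/c7.png"); hsv=cv2.cvtColor(im,cv2.COLOR_BGR2HSV)
m=((hsv[:,:,0]>100)&(hsv[:,:,0]<135)&(hsv[:,:,1]>110)&(hsv[:,:,2]>40)).astype(np.uint8)
k,l,st,ce=cv2.connectedComponentsWithStats(m)
P=[.5347,-.1895,-2.3794]
from fit import cpt
for i in range(1,k):
    if st[i,4]>60: print(st[i],ce[i].round(1))
def raw(u,v): return ("top",(u/3.6+336,v/3.6+140)) if u<396 else ("side",((u-396)/3.6+320,v/3.6+190))
for uv in((212,200),(587,215),(587,213)): n,p=raw(*uv); print(n,p,at(n,p,.085).round(4))
# predicted outline of top disc for candidate centres, in side crop px
for c in([.54,-.195],[.543,-.2],[.538,-.19]):
    t=np.arange(0,6.28,.2)
    for n in("side","top"):
        q=proj(n,np.c_[c[0]+.022*np.cos(t),c[1]+.022*np.sin(t),0*t+.085])
        q=(q-[320,190])*3.6+[396,0] if n=="side" else (q-[336,140])*3.6
        print(c,n,q.min(0).round(),q.max(0).round())
E
```

```text
[210 180  27  44 345] [225.9 199.3]
[592 212  22  23 275] [605.1 225.1]
top (394.8888888888889, 195.55555555555554) [ 0.5493 -0.1946  0.085 ]
side (373.05555555555554, 249.72222222222223) [ 0.5501 -0.1903  0.085 ]
side (373.05555555555554, 249.16666666666666) [ 0.5513 -0.1882  0.085 ]
[0.54, -0.195] side [548. 204.] [608. 241.]
[0.54, -0.195] top [187. 185.] [239. 237.]
[0.543, -0.2] side [555. 206.] [615. 244.]
[0.543, -0.2] top [192. 182.] [245. 233.]
[0.538, -0.19] side [542. 200.] [603. 238.]
[0.538, -0.19] top [181. 188.] [234. 239.]
```

All four flaps are laid back. From both views the capacitor is near (0.5495, -0.193).

```bash
python3 -c "
from go import *
to(.5495,-.193,.064)"
```

```text
t 17.6667 tcp [ 0.5059 -0.1594  0.2556] rot [ 180.    -0.  -136.4] carton [-0.     -0.0417] F [-1.3 -0.1 -0.4]
share [-0.033 -0.218  0.766 -0.002]
```

Call:
step_arm --pt "-0.033 -0.12 0 0 72" --pt "-0.033 -0.218 0 0 72" --pt "-0.033 -0.218 0 0 72" --pt "-0.033 -0.218 0.16 0 72" --pt "-0.033 -0.218 0.32 0 72" --pt "-0.033 -0.218 0.48 0 72" --pt "-0.033 -0.218 0.58 0 72" --pt "-0.033 -0.218 0.68 0 72" --pt "-0.033 -0.218 0.76 0 72" --pt "-0.033 -0.218 0.76 0 72"

```text
time_s: 18.5
tcp_pos: [0.5455, -0.191, 0.0618]
eef_rot: [179.6, -0.3, -136.3]
contact_force: [0.1, -0.1, -0.5]
gripper_width: 0.0718
gripper_force: 0.0
```

```bash
python3 -c "
from go import *
to(.5495,-.193,.064); s=r.get_state(); print(s['contact_force'],s['gripper_width'])"; python3 cap.py
```

```text
t 18.5 tcp [ 0.5455 -0.191   0.0618] rot [ 179.6   -0.3 -136.3] carton [-0.0068  0.0086] F [ 0.1 -0.1 -0.5]
share [-0.006 -0.017 -0.009 -0.   ]
[ 0.14263372 -0.11208681 -0.45398185] 0.07180343005467282
side [364 245   8   9  36] [367.4 249.7] [ 0.5365 -0.1843  0.085 ]
side [374 250   6   6  16] [377.4 253.2] [ 0.5534 -0.2077  0.085 ]
top [385 193  13  12  66] [390.5 199.3] [ 0.538  -0.1809  0.085 ]
```

Call:
step_arm --pt "-0.01 -0.016 -0.004 0 60" --pt "-0.01 -0.016 -0.004 0 52" --pt "-0.01 -0.016 -0.004 0 48" --pt "-0.01 -0.016 -0.004 0 46" --pt "-0.01 -0.016 -0.004 0 44" --pt "-0.01 -0.016 -0.004 0 40" --pt "-0.01 -0.016 -0.004 0 36" --pt "-0.01 -0.016 -0.004 0 36" --newtons 15

```text
time_s: 19.27
tcp_pos: [0.554, -0.1933, 0.0673]
eef_rot: [-180.0, 0.0, -136.3]
contact_force: [-2.1, 2.1, 5.6]
gripper_width: 0.0441
gripper_force: 15.0
```

```bash
python3 -c "
from go import *
to(.5495,-.193,.064); s=r.get_state(); print(s['gripper_width'],s['gripper_force'],s['moment'])"
```

```text
t 19.2667 tcp [ 0.554  -0.1933  0.0673] rot [-180.     0.  -136.3] carton [-0.0113  0.0161] F [-2.1  2.1  5.6]
share [0.012 0.013 0.013 0.   ]
0.044083780742333316 15.037463376356754 [0.95826659 0.59606064 0.03672521]
```

Gripped at 44 mm. Lifting.

Call:
step_arm --pt "0 0 -0.05 0 36" --pt "0 0 -0.12 0 36" --pt "0 0 -0.22 0 36" --pt "0 0 -0.32 0 36" --pt "0 0 -0.42 0 36" --pt "0 0 -0.52 0 36" --pt "0 0 -0.62 0 36" --pt "0 0 -0.72 0 36" --pt "0 0 -0.76 0 36" --pt "0 0 -0.76 0 36" --newtons 25

```text
time_s: 20.1
tcp_pos: [0.5551, -0.1936, 0.2592]
eef_rot: [-179.8, 0.2, -136.3]
contact_force: [0.0, 0.0, -1.3]
gripper_width: 0.0432
gripper_force: 24.7
```

```bash
python3 -c "
from go import *
to(.5066,.1765,.25); s=r.get_state(); print(s['gripper_width'],s['gripper_force'],s['moment'])
# tray centre refine: ellipse fit of dark floor in original crops
for n,off,f in(('top',(236,150),'t1.png'),('side',(270,180),'s1.png')):
    g=cv2.imread('pics/'+f).max(2)[:,:260]; m=((g<95) if n=='side' else (g<60)).astype(np.uint8); k,l,st,ce=cv2.connectedComponentsWithStats(m)
    i=1+st[1:,4].argmax(); c=cv2.findContours((l==i).astype(np.uint8),0,1)[0]; c=max(c,key=len); (u,v),ax,an=cv2.fitEllipse(cv2.convexHull(c)); print(n,st[i],u,v,ax,at(n,(u/3.8+off[0],v/3.8+off[1]),.030).round(4))
"; python3 cap.py
```

```text
t 20.1 tcp [ 0.5551 -0.1936  0.2592] rot [-179.8    0.2 -136.3] carton [-0.0119  0.0171] F [ 0.   0.  -1.3]
share [-0.883  1.204  0.037  0.   ]
0.043187866400608 24.72179443691857 [ 0.05020701 -0.17619801 -0.07138811]
top [   41   146   202   194 29749] 139.3464813232422 243.1155548095703 (193.9684295654297, 198.37948608398438) [0.5075 0.1801 0.03  ]
side [   41    32   191   130 19769] 135.68771362304688 95.77286529541016 (133.0912322998047, 195.80401611328125) [0.5031 0.161  0.03  ]
side [370 185  18  33 410] [378.2 202.5] [0.6797 0.0096 0.085 ]
```

Call:
step_arm --pt "-0.03 0.04 0 0 36" --pt "-0.09 0.12 0 0 36" --pt "-0.15 0.2 0 0 36" --pt "-0.21 0.28 0 0 36" --pt "-0.27 0.36 0 0 36" --pt "-0.33 0.44 0 0 36" --pt "-0.39 0.52 0 0 36" --pt "-0.44 0.6 0 0 36" --pt "-0.5 0.68 0 0 36" --pt "-0.56 0.76 0 0 36" --pt "-0.61 0.84 0 0 36" --pt "-0.66 0.9 0 0 36"

```text
time_s: 21.2
tcp_pos: [0.516, 0.0849, 0.2549]
eef_rot: [179.9, -0.2, -136.3]
contact_force: [0.8, -1.7, -1.4]
gripper_width: 0.0436
gripper_force: 24.7
```

Call:
step_arm --pt "-0.05 0.07 0 0 36" --pt "-0.11 0.15 0 0 36" --pt "-0.16 0.22 0.05 0 36" --pt "-0.2 0.28 0.1 0 36" --pt "-0.22 0.3 0.18 0 36" --pt "-0.22 0.3 0.26 0 36" --pt "-0.22 0.3 0.34 0 36" --pt "-0.22 0.3 0.4 0 36" --pt "-0.22 0.3 0.4 0 36"

```text
time_s: 21.95
tcp_pos: [0.5025, 0.1743, 0.1519]
eef_rot: [179.9, -0.5, -136.3]
contact_force: [-1.4, -0.3, -1.6]
gripper_width: 0.044
gripper_force: 24.7
```

```bash
python3 -c "
from go import *
to(.507,.177,.09); s=r.get_state(); print(s['gripper_width'],s['gripper_force'])
im=eyes.capture('side').astype(int); m=(im[:,:,2]>im[:,:,0]+20)&(im[:,:,2]>im[:,:,1]+15); m[:,:200]=0;m[:,420:]=0;m[300:]=0
v,u=np.nonzero(m); print(u.min(),u.max(),v.min(),v.max(),len(u)); 
for row in range(v.min(),v.max()+1,4): k=u[v==row]; print(row,k.min(),k.max()) if len(k) else 0
p=np.array(s['tcp_pos']); print('pred axis',proj('side',[p+[0,0,-.063],p+[0,0,.018]]).round(1))
t=np.arange(0,6.28,.1); q=(proj('side',np.c_[.507+.084*np.cos(t),.179+.084*np.sin(t),0*t+.036])-[270,180])*3.8; print('rim pred',q.min(0),q.max(0))"
```

```text
t 21.95 tcp [0.5025 0.1743 0.1519] rot [ 179.9   -0.5 -136.3] carton [-0.2281 -0.2853] F [-1.4 -0.3 -1.6]
share [-0.02  -0.005  0.248 -0.   ]
0.04398647572344383 24.72222384705674
297 308 165 189 219
165 298 298
169 298 307
173 298 307
177 298 307
181 298 307
185 298 306
189 300 304
pred axis [[303.9 187.5]
 [303.7 164.8]]
rim pred [32.83030951 28.87253092] [230.18613014 132.8515973 ]
```

Call:
step_arm --pt "-0.03 -0.004 0.05 0 36" --pt "-0.03 -0.004 0.1 0 36" --pt "-0.03 -0.004 0.15 0 36" --pt "-0.03 -0.004 0.19 0 36" --pt "-0.03 -0.004 0.21 0 36" --pt "-0.03 -0.004 0.22 0 36" --pt "-0.03 -0.004 0.22 0 36"

```text
time_s: 22.58
tcp_pos: [0.5117, 0.18, 0.1018]
eef_rot: [-180.0, -0.0, -136.3]
contact_force: [-1.2, -0.0, -1.2]
gripper_width: 0.0437
gripper_force: 24.7
```

```bash
python3 -c "
from go import *
to(.507,.177,.089); s=r.get_state(); print(s['gripper_width'],s['gripper_force'])"
```

```text
t 22.5833 tcp [0.5117 0.18   0.1018] rot [-180.    -0.  -136.3] carton [-0.2386 -0.283 ] F [-1.2 -0.  -1.2]
share [0.022 0.004 0.051 0.   ]
0.04371155857213812 24.722717880795244
```

Still hanging with about 13 mm to go; lowering slowly to contact.

Call:
step_arm --pt "0 0 0.015 0 36" --pt "0 0 0.03 0 36" --pt "0 0 0.038 0 36" --pt "0 0 0.044 0 36" --pt "0 0 0.048 0 36" --pt "0 0 0.048 0 36"

```text
time_s: 23.08
tcp_pos: [0.5117, 0.18, 0.0897]
eef_rot: [180.0, -0.0, -136.3]
contact_force: [-0.4, -1.1, -1.3]
gripper_width: 0.0437
gripper_force: 24.7
```

Call:
step_arm --pt "0 0 0.004 0 36" --pt "0 0 0.008 0 36" --pt "0 0 0.008 0 36"

```text
time_s: 23.33
tcp_pos: [0.5128, 0.1809, 0.0892]
eef_rot: [-180.0, 0.2, -136.2]
contact_force: [-2.7, -0.1, 7.8]
gripper_width: 0.0434
gripper_force: 24.9
```

Contact at +7.8 N. I'll ease off, release and retreat upward.

Call:
step_arm --pt "0 0 -0.003 0 36" --pt "0 0 -0.003 0 44" --pt "0 0 -0.003 0 47" --pt "0 0 -0.003 0 54" --pt "0 0 -0.003 0 64" --pt "0 0 -0.003 0 70" --pt "0 0 -0.06 0 70" --pt "0 0 -0.18 0 70" --pt "0 0 -0.32 0 70" --pt "0 0 -0.46 0 70" --pt "0 0 -0.6 0 70" --pt "0 0 -0.6 0 70" --newtons 5

```text
time_s: 24.33
tcp_pos: [0.5149, 0.1813, 0.2454]
eef_rot: [-179.8, 0.6, -136.2]
contact_force: [0.9, 0.9, 0.9]
gripper_width: 0.0701
gripper_force: 0.0
```

Call:
step_arm --pt "0 0 -0.16 0 70" --pt "0 0.16 -0.2 0 70" --pt "0 0.3 -0.2 0 70" --pt "0 0.46 -0.2 0 70" --pt "0 0.6 -0.2 0 70" --pt "0 0.76 -0.2 0 70" --pt "0 0.9 -0.2 0 70" --pt "0 0.9 -0.2 0 70"

```text
time_s: 25.0
tcp_pos: [0.3532, 0.3459, 0.2877]
eef_rot: [179.9, 0.0, -136.1]
contact_force: [1.2, -1.5, -0.7]
gripper_width: 0.0698
gripper_force: 0.0
```

```bash
python3 - <<'E'
from go import *
show()
for n in("side","top"):
    im=eyes.capture(n).astype(int); m=(im[:,:,2]>im[:,:,0]+20)&(im[:,:,2]>im[:,:,1]+15)
    m[:,:236]=0;m[:,345:]=0;m[:120]=0;m[300:]=0
    v,u=np.nonzero(m); print(n,len(u))
    if len(u):
        print(u.min(),u.max(),v.min(),v.max())
        for row in range(v.min(),v.max()+1,4): k=u[v==row]; print(row,k.min(),k.max())
    t=np.arange(0,6.28,.1); c=np.r_[[np.r_[.509+.022*np.cos(a),.178+.022*np.sin(a),z] for a in t for z in(.026,.107)]]; q=proj(n,c); print("pred",q.min(0),q.max(0))
E
python3 ang.py | grep -E "1 (120|150|165|180|195)"
python3 - <<'E'
from h import *
from fit import cpt
P=[.5347,-.1895,-2.3794]
im=eyes.capture("top")
for sg in(1,-1):
  for a in(90,120,150,165,180,195):
    t=np.radians(a); print(sg,a,[tuple(im[tuple(proj("top",cpt(P,[[sg*(.065-.055*np.cos(t)),y,.122+.055*np.sin(t)]]))[0].round().astype(int)[::-1])].tolist()) for y in(-.06,0,.06)])
E
```

```text
t 25.0 tcp [0.3532 0.3459 0.2877] rot [ 179.9    0.  -136.1] carton [-0.2387 -0.5125] F [ 1.2 -1.5 -0.7]
side 208
299 309 181 204
181 309 309
185 300 308
189 300 309
193 300 309
197 300 309
201 300 309
pred [298.32149015 178.20188128] [312.24955523 206.93212364]
top 165
262 278 203 220
203 269 271
207 263 276
211 263 278
215 264 278
219 269 276
pred [263.12522929 202.28819202] [280.47273174 220.62129504]
1 120  52,104, 54 |  56, 93, 50 | 161,121, 74 | 130, 88, 45 | 129, 86, 45 | 129, 86, 44
1 150  53,115, 59 | 162,121, 76 | 161,121, 75 |  92, 77, 38 | 155,135,111 | 156,138,116
1 165  52,109, 57 | 161,121, 75 | 161,121, 75 |  92, 77, 38 | 165,153,134 | 156,138,116
1 180 125,114, 67 | 162,122, 76 | 161,121, 75 |  92, 77, 38 | 145,115, 85 | 144,118, 88
1 195 162,121, 76 | 162,121, 75 | 161,120, 75 | 128, 86, 44 | 131, 90, 50 | 130, 87, 45
-1 120  94, 89, 81 |  90, 84, 77 | 169,129, 88 | 177,138, 89 | 177,140, 88 | 177,139, 90
-1 150  70, 66, 61 | 108, 94, 79 | 206,193,174 | 178,138, 86 | 176,137, 87 | 177,139, 89
-1 165  82, 77, 70 | 169,147,124 | 199,180,157 | 177,137, 87 | 176,137, 87 | 176,137, 86
-1 180 132,105, 77 | 177,139,100 | 179,143,104 | 177,137, 86 | 177,137, 88 | 177,137, 88
-1 195 172,128, 81 | 172,128, 81 | 164,122, 78 | 177,137, 86 | 177,137, 88 | 177,137, 88
1 90 [(130, 89, 47), (121, 80, 43), (121, 83, 41)]
1 120 [(140, 96, 52), (136, 94, 50), (138, 95, 46)]
1 150 [(138, 92, 52), (139, 95, 49), (134, 92, 49)]
1 165 [(135, 93, 50), (139, 98, 51), (138, 91, 48)]
1 180 [(134, 91, 51), (134, 91, 47), (139, 97, 55)]
1 195 [(137, 95, 52), (132, 89, 45), (136, 93, 47)]
-1 90 [(130, 89, 46), (122, 85, 45), (129, 89, 47)]
-1 120 [(131, 89, 45), (135, 96, 50), (135, 90, 47)]
-1 150 [(134, 92, 47), (135, 91, 48), (137, 93, 48)]
-1 165 [(133, 89, 46), (131, 88, 42), (134, 90, 46)]
-1 180 [(135, 93, 48), (134, 91, 47), (135, 90, 46)]
-1 195 [(135, 94, 48), (136, 93, 45), (133, 91, 44)]
```

The capacitor stands upright on the tray, with its outline within 1–2 px of the prediction, and all four flaps read as laid back. Handing in.

```bash
python3 -c "
from plant import workorder
print(workorder.close_job())"
```

```text
the job is handed in; nothing more can be done
None
```

All four flaps are laid well back and the blue capacitor stands upright near the middle of the grey turntable tray; I handed the job in at about 25 s, with no verdict returned and no separate check that the other bench items hadn't shifted.

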